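Hook the top shelf into the counter display rack, lock it and stock it

TASK

Put the loose oak shelf into the counter display rack: hook both of its hooks into the top slots of the two posts, then press it down until it has snapped fully home on both sides; feel your way and do not force it. Then stand the blue biscuit carton upright on the locked shelf, on either side of the divider. Leave the cups on the rack's lower deck, the red carton, the price card and the payment terminal where they are.

Things in the scene. Friction and masses are not known exactly. Their poses are not given: they have to be found in the camera images.
- shelf: Loose oak shelf, 0.28 to 0.46 kg on two black bracket arms (y +-80, z 0 to 25 mm). Origin: on its underside, midway between the hooks, in the plane of its back face; x to the back (hook side), y left, z up. Board x -102 to -4, y -100 to 100, top at z 35 mm; front lip to x -105, z 49 mm. Centre of mass near x -51, z 34 mm. Back plates: y +-80, z 0 to 80 mm.
- divider_top (a point): Centre of the top edge of the shelf's oak divider, at shelf x -53, y 0, z 87 mm. The divider is the grip: 10 mm thick (shelf y -5 to 5), x -98 to -8, z 35 to 87 mm. When the shelf is in the rack, the divider's back end is the place to press.
- hook_left (a point): Left steel hook of the shelf (7 mm wide in y, centred at shelf y +80): this point is under its neck at the back face, shelf z 66 mm. Neck z 66 to 74; its lip lies 5.3 mm behind the back face, hangs 14 mm below the neck and reaches back to x 15 mm, with a round nib at the lower end.
- hook_right (a point): The same point of the right hook, at shelf y -80 mm.
- rack: Display rack: fixed oak deck (x -130 to 50, y -120 to 120, top z 16 mm) carrying a frame of two grey slotted posts, 36 x 33 mm, 215 mm high, 160 mm apart. Origin: on the worktop under the middle of the deck's back rail, in the plane of the posts' front faces; x to the back, y left, z up. The frame is clamped in the rail by hand: it stands anywhere up to 10 mm left or right of the middle.
- home (a point): Point 100 mm above the rack's origin: height and depth of the shelf's origin when the shelf is home (in y it follows the post frame). Axes as the rack's; the shelf hangs with up to 1.5 degrees of play. The hooks pass the top slots with the shelf 15 to 21 mm above home, and are in when its back plates touch the posts.
- slots (a point): Mid-height of the top slots (rack z 181 mm), at the middle of the rack's front plane. One slot in each post, 80 mm left and right of the frame's middle: 10 mm wide, z 166 to 196 mm, wall 4 mm. The two lower rows stay empty.
- catches (a point): Height of the spring rollers inside the posts, rack z 161 mm. The nibs meet them 11 to 12 mm above home; weight alone leaves the shelf there. Snapping past takes about 15 to 25 N down near the posts; the force peaks in the first 3 mm, then falls, and rises hard when the necks land on the slots' lower edges. Pressed further forward the hooks bind.
- carton: Blue biscuit carton, 42 (x) x 62 (y) x 110 mm, 0.14 kg. Origin: centre of its underside, z up.
- red_carton: Red biscuit carton of the same size, a bystander. Origin: centre of its underside.
- cup_a: Green and white cup with a handle, 65 x 91 x 55 mm, on the left of the rack's deck. Origin: centre of its underside.
- cup_b: The same on the right of the rack's deck.
- price_card: White price card in a small black block, 20 x 77 x 101 mm, on the worktop. Origin: centre of its underside.
- terminal: Grey payment terminal, 172 x 72 x 38 mm, lying on the worktop. Origin: centre of its underside.

How it is judged:
By the outcome, as a careful person would: the job done as asked, in the order asked, and still so for the second after the job is handed in, with the robot touching nothing.
It also fails if it takes over 70 s, if anything falls off the work surface, if the arm or the gripper's body presses on something with over 40 N, if the wrist force passes 120 N, or if a joint passes its speed limit or range.

ROBOT

A 6-joint arm with a two-finger parallel gripper is mounted at the origin on a cart in front of the work surface, level with it; the furniture and walls round the work are solid. World frame = base frame: x ahead of the robot, y to its left, z up, the work surface at z = 0. Lengths are in m, angles in rad, forces in N, time in s.
With the tool pointing down it reaches from about 0.3 to 0.775 m from the base axis. Payload 14.6 kg.
Tool frame: the origin (TCP) lies at the very end of the fingers, on their centre line; the grasp point (between the pads) lies 19 mm behind it; z points along the fingers, y is the line along which they close (so a half turn about z gives the same grasp; the last joint's range is limited). The gripper opens to 94 mm and grips with 3 to 60 N. Pads are 16 mm wide; open, the fingers measure 119 mm over their backs; the gripper's body (75 mm by 177 mm) begins 78 mm behind the grasp point.
Start: joints at [1.175, 0.3, 1.521, -0, 1.321, -0.067], TCP at [0.178, 0.521, 0.205] pointing down, gripper open.
Joint ranges: [-3.03, 3.03], [-0.79, 2.21], [0.23, 2.52], [-1.04, 4.18], [0, 3.07], [-2.55, 2.55]. Speed limits (rad/s): [2.22, 2.22, 2.57, 3.14, 3.14, 3.14].

INTERFACE

Orientations are given as [roll, pitch, yaw] about the fixed x, y, z axes, in that order (R = Rz(yaw) Ry(pitch) Rx(roll)).
In Python, from station import ctrl, cams gives the robot as it stands. The module is installed in compiled form; this text tells all that it offers.
- The arm moves only by the tool arm_command, never from a script. Its argument "plan" is a list that holds one entry, the list of rows, each a list of 7 numbers: the shift along the tool's x, y, z in fractions of the full range, 1 being 600 mm, then the turn, a rotation vector about the tool's x, y, z in normalised numbers (1 is 4 rad), then the closure, from -1 (fully open) to 1 (shut). A call has 1 to 12 rows; each row is the pose to reach, as a shift and turn from the pose commanded when the call began, along the tool's axes at that moment; what a row does not reach only later rows make up. A row lasts 1/10 s, in which the tool goes at most 50 mm and 8.59 degrees, less where a joint would pass 70% of its speed; a pose out of reach is approached as far as the arm can. Shift and turn numbers lie between -1 and 1, and a call with a number outside is refused. A call with a gripper value outside its range is refused whole. The fingers move at their own pace and stop on an object; "squeeze" is the grip in N (left out, the last holds). Time passes only in rows, so rows that repeat a pose let the fingers close. It gives the time, the measured TCP pose, the force, the opening and the grip force at its end, in the units of the state.
- ctrl.get_obs(): the state, without advancing time (a new reading comes with each control period).
- cams.camera(name): name is "scene" or "top" or "wrist"; returns (picture, depth): 400x640x3 uint8, blue, green, red; 400x640 float32, m along the optical axis (not along the pixel's ray), 0 where there is no reading.
- cams.camera_info(name): a dict with "fx", "fy", "cx", "cy" (pixels), "world_to_cam" (4x4, takes a point from world to camera coordinates). Camera axes: x right, y down, z forward; pixel columns grow to the right and rows downward; lengths in m; the calibration is good to about 2 mm. A picture is of the moment at which its call begins: read the wrist's pose just before it. camera_info takes no time and is no camera call; for the wrist camera it gives the pose at the moment of the call.
- ctrl.hand_in(): hands the job in; it is judged then, once.
The state is a dict: "time_s": time; "qpos": joint angles; "joint_vel": joint speeds; "tau": joint torques, N m; "ee_pos": TCP position; "eef_rot": TCP orientation; "force": force on the tool from outside, world axes, zero at the start; "moment": the same for the moment, N m; "grip_width": finger opening in m; "grip_force": force on a finger pad.
Only numpy, scipy, OpenCV 4.12 (cv2) and the standard library are available. Lean on these libraries where they do the work, as an engineer would, in place of code of your own. Each camera call takes 0.05 s, during which the arm holds its last target. There are 200 camera calls.

## Working session

There is one attempt and no reset: what is moved stays moved. The work goes in short steps, Python scripts to look and compute and a tool call to move; the robot and the scene stay as the last step left them, time stands still between calls to the robot, and variables do not carry over. Pictures are saved under pics/ and viewed, at most 13 in all, crops included, and the job is handed in when it is done.

Besides the shell and the picture viewer there is one more tool, called after "Call:" by a JSON object that holds its "op" and its "data". arm_command: Moves the arm, as the interface text tells. Its arguments: {"type":"object","properties":{"plan":{"type":"array"},"squeeze":{"type":"number"}},"required":["plan"]}

```bash
mkdir -p pics
cat > h.py <<'E'
import numpy as np, cv2
from station import ctrl, cams
from scipy.spatial.transform import Rotation as R
def cloud(n):
    im,d=cams.camera(n); k=cams.camera_info(n)
    v,u=np.mgrid[0:400,0:640]
    P=np.stack([(u-k["cx"])/k["fx"]*d,(v-k["cy"])/k["fy"]*d,d,np.ones_like(d)],-1)@np.linalg.inv(k["world_to_cam"]).T
    P=P[...,:3]; P[d<=0]=np.nan
    return im,P
E
python3 - <<'E'
from h import *
o=ctrl.get_obs(); print({k:np.round(v,3) for k,v in o.items()})
for n in ("top","scene"):
    im,P=cloud(n); cv2.imwrite(f"pics/{n}0.png",im); np.save(n+"0.npy",P)
    k=cams.camera_info(n); print(n,np.round(np.linalg.inv(k["world_to_cam"]),2).tolist(),k["fx"])
E
```

```text
{'time_s': np.float64(0.0), 'qpos': array([ 1.175,  0.3  ,  1.522,  0.   ,  1.321, -0.067]), 'joint_vel': array([ 0.   ,  0.001, -0.001, -0.001, -0.001,  0.001]), 'tau': array([ 1.0000e-03, -5.3181e+01, -3.5274e+01,  7.1000e-02,  2.4000e-02,
       -0.0000e+00]), 'ee_pos': array([0.178, 0.52 , 0.205]), 'eef_rot': array([-3.14 , -0.   ,  2.813]), 'force': array([-0.163,  0.31 , -0.562]), 'moment': array([ 0.002, -0.085, -0.026]), 'grip_force': np.float64(0.0), 'grip_width': np.float64(0.094)}
top [[0.01, -0.98, 0.22, 0.26], [-1.0, -0.01, 0.01, -0.0], [-0.01, -0.22, -0.98, 1.4], [0.0, 0.0, 0.0, 1.0]] 436.56606588870557
scene [[0.75, -0.39, 0.53, -0.22], [-0.66, -0.43, 0.61, -0.86], [-0.01, -0.81, -0.59, 0.96], [0.0, 0.0, 0.0, 1.0]] 413.5655274018576
```

View pics/top0.png

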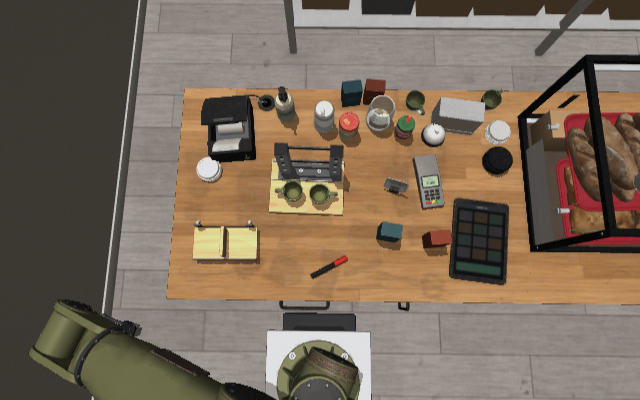

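View pics/scene0.png

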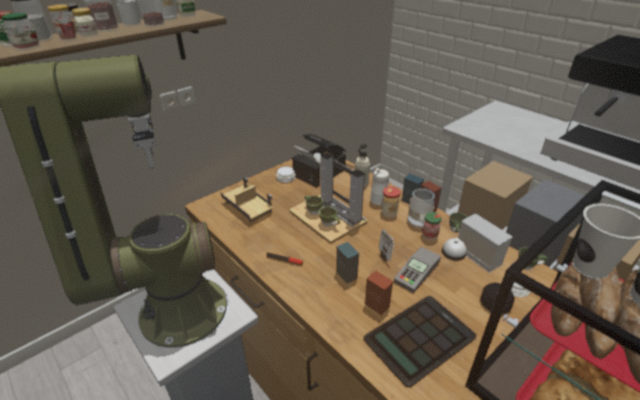

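The top view shows the shelf at (225,243) with its hooks at the back, (197,223) and (250,223). The rack is at (308,180) with posts at (283,165) and (334,165). The blue carton is at (390,232) and the red one at (437,239). The scene view agrees.

Run:
```python
from h import *
P=np.load("top0.npy"); im=cv2.imread("pics/top0.png")
def box(name,u0,u1,v0,v1,z0,z1):
    Q=P[v0:v1,u0:u1].reshape(-1,3); Q=Q[(Q[:,2]>z0)&(Q[:,2]<z1)]
    r=cv2.minAreaRect((Q[:,:2]*1000).astype(np.float32))
    print(name,len(Q),"c",np.round(Q.mean(0),3),"rect",np.round(r[0],1),np.round(r[1],1),round(r[2],1),"z",np.round(np.percentile(Q[:,2],[5,50,95]),3))
box("board",185,265,215,270,.025,.045)
box("divider",185,265,215,270,.06,.1)
box("hooksL",185,212,210,232,.05,.1)
box("hooksR",240,262,210,232,.05,.1)
box("deck",262,350,135,220,.01,.025)
box("posts",262,350,130,190,.2,.23)
box("postL",262,305,130,190,.2,.23)
box("postR",310,350,130,190,.2,.23)
box("cupA",275,303,175,210,.03,.08); box("cupB",305,340,175,210,.03,.08)
box("blue",370,410,215,250,.1,.12); box("red",418,455,220,258,.1,.12)
box("card",380,412,170,200,.05,.12)
a=cv2.resize(im[130:275,180:350],None,fx=4.6,fy=4,interpolation=cv2.INTER_CUBIC); cv2.imwrite("pics/crop1.png",a)
```

```text
board 1823 c [0.414 0.297 0.035] rect [413.7 297.7] [103.  201.1] 1.2 z [0.03  0.035 0.04 ]
divider 202 c [0.427 0.298 0.08 ] rect [462.3 295.5] [137.9 134.5] 44.0 z [0.064 0.082 0.09 ]
hooksL 38 c [0.467 0.375 0.069] rect [471.2 366.5] [18.7 45.9] 1.0 z [0.051 0.071 0.082]
hooksR 31 c [0.469 0.219 0.069] rect [472.2 224.4] [18.1 32.8] 6.5 z [0.054 0.071 0.081]
deck 2728 c [0.596 0.044 0.017] rect [650.1  35.9] [255.  270.9] 88.2 z [0.012 0.017 0.023]
posts 377 c [0.662 0.036 0.213] rect [662.9  35.3] [196.1  38. ] 88.6 z [0.202 0.214 0.219]
postL 187 c [0.664 0.113 0.214] rect [662.1  91.4] [85.2 37.8] 85.4 z [0.202 0.215 0.219]
postR 187 c [ 0.66  -0.04   0.213] rect [660.7 -16.1] [92.6 36.9] 89.6 z [0.202 0.214 0.218]
cupA 259 c [0.583 0.096 0.055] rect [573.2  95.6] [64.  81.6] 27.3 z [0.032 0.059 0.072]
cupB 261 c [ 0.574 -0.004  0.055] rect [573.5  -4.4] [63.1 81.5] 32.1 z [0.033 0.058 0.072]
blue 298 c [ 0.45  -0.213  0.11 ] rect [ 449.9 -213.1] [61.9 42.7] 79.5 z [0.105 0.11  0.115]
red 315 c [ 0.43  -0.359  0.11 ] rect [ 430.5 -359.6] [43.1 63. ] 6.0 z [0.104 0.11  0.115]
card 147 c [ 0.602 -0.24   0.076] rect [ 602.7 -239.7] [72.1  8.7] 74.3 z [0.054 0.075 0.098]
```

View pics/crop1.png

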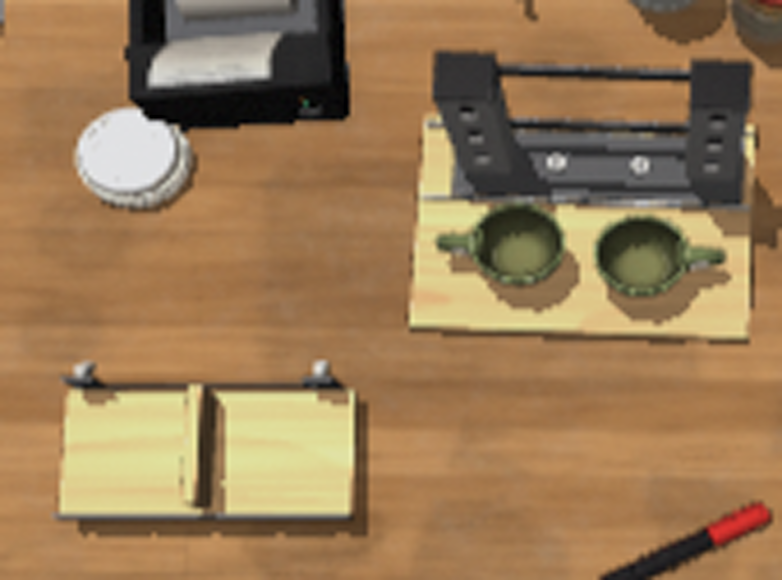

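The crop shows the shelf's divider at about (200,445), both hooks at its back at (83,372) and (322,370), and the posts' top slots facing the robot. I'll move above the shelf.

```bash
cat >> h.py <<'E'
def go(x,y,z,yaw,tilt=(0,0)):
    """tool-frame shift (mm) and rotvec to a tool-down world target with tool yaw"""
    o=ctrl.get_obs(); A=R.from_euler("xyz",o["eef_rot"])
    s=A.inv().apply(np.array([x,y,z])-o["ee_pos"])*1000
    B=R.from_euler("xyz",[np.pi,tilt[1],yaw]); r=(A.inv()*B).as_rotvec()
    print("t",round(float(o["time_s"]),2),"pos",np.round(o["ee_pos"],4),"rot",np.round(o["eef_rot"],4),"F",np.round(o["force"],1),"M",np.round(o["moment"],2),"w",round(float(o["grip_width"]),4)," -> shift",np.round(s,1),"turn",np.round(r,4))
E
python3 -c "
from h import *
go(.40,.298,.22,np.pi+.01)"
```

```text
t 0.1 pos [0.1775 0.5203 0.205 ] rot [-3.1406 -0.      2.8128] F [0.7 0.7 0.6] M [-0.   -0.01 -0.01] w 0.0938  -> shift [-282.3 -138.6  -14.9] turn [-1.000e-03 -2.000e-04 -3.388e-01]
```

The rows are not in the units I measure in: shifts go in shares of 600 mm and turns go in shares of 4 rad. I convert before sending: -282 mm is -0.47, -139 mm is -0.2317, -0.339 rad is -0.0848.

Call:
{"op": "arm_command", "data": {"plan": [[[-0.47,-0.2317,-0.025,0,0,-0.0848,-1],[-0.47,-0.2317,-0.025,0,0,-0.0848,-1],[-0.47,-0.2317,-0.025,0,0,-0.0848,-1],[-0.47,-0.2317,-0.025,0,0,-0.0848,-1],[-0.47,-0.2317,-0.025,0,0,-0.0848,-1],[-0.47,-0.2317,-0.025,0,0,-0.0848,-1],[-0.47,-0.2317,-0.025,0,0,-0.0848,-1],[-0.47,-0.2317,-0.025,0,0,-0.0848,-1],[-0.47,-0.2317,-0.025,0,0,-0.0848,-1],[-0.47,-0.2317,-0.025,0,0,-0.0848,-1]]]}}

```text
time_s: 1.1
ee_pos: [0.3988, 0.2987, 0.2203]
eef_rot: [-3.142, -0.0, -3.13]
force: [0.1, 0.7, -0.5]
grip_width: 0.0938
grip_force: 0.0
```

Run:
```python
from h import *
go(.413,.298,.052,np.pi+.01)
im,P=cloud("wrist"); cv2.imwrite("pics/w1.png",im); np.save("w1.npy",P)
k=cams.camera_info("wrist"); print(np.round(np.linalg.inv(k["world_to_cam"]),3).tolist(),k["fx"])
def lines(name,z0,z1):
    m=(P[...,2]>z0)&(P[...,2]<z1)
    Q=P[m]; r=cv2.minAreaRect((Q[:,:2]*1000).astype(np.float32)); print(name,len(Q),np.round(Q.mean(0),4),np.round(r[0],1),np.round(r[1],1),round(r[2],2), np.round(Q.min(0),3),np.round(Q.max(0),3))
lines("board",.03,.04);lines("div",.083,.092);lines("hooks",.06,.08)
```

```text
t 1.1 pos [0.3988 0.2987 0.2203] rot [-3.1415e+00 -5.0000e-04 -3.1303e+00] F [ 0.1  0.7 -0.5] M [-0.01 -0.02  0.03] w 0.0938  -> shift [-14.2  -0.8 168.3] turn [-0.0001 -0.0005  0.0013]
[[-0.011, 0.961, 0.276, 0.318], [1.0, 0.011, 0.004, 0.299], [0.001, 0.276, -0.961, 0.399], [0.0, 0.0, 0.0, 1.0]] 313.59502302169085
board 13926 [0.4413 0.2999 0.0346] [530.9 200.3] [336.2 402.6] 1.44 [ 0.36  -0.001  0.03 ] [0.698 0.405 0.04 ]
div 850 [0.4346 0.2824 0.0866] [529.  229.5] [ 52.7 348.9] 59.22 [0.368 0.128 0.083] [0.675 0.303 0.092]
hooks 1069 [0.5842 0.2484 0.0679] [577.3 265.9] [276.8 337.2] 41.12 [0.369 0.092 0.06 ] [0.698 0.388 0.08 ]
```

View pics/w1.png

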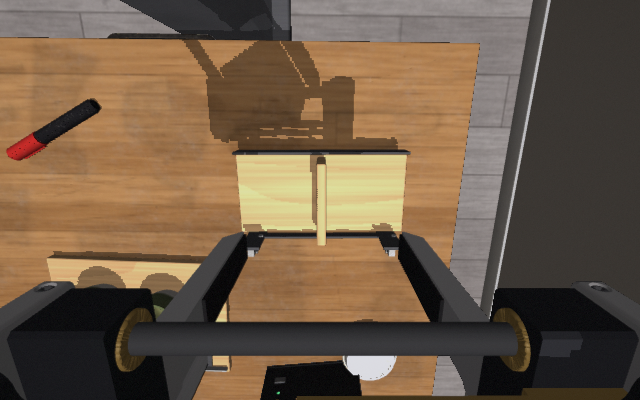

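The wrist view shows the shelf centred, its divider running from (320,158) to (320,243), with the hooks at (250,248) and (390,248). Next I'll measure within the shelf region only.

Run:
```python
from h import *
P=np.load("w1.npy"); P=P[140:262,225:420].reshape(-1,3)
for n,z0,z1 in(("board",.031,.039),("div",.083,.092),("hook",.064,.08),("lip",.045,.052)):
    Q=P[(P[:,2]>z0)&(P[:,2]<z1)]*1000
    if n=="hook": Q=Q[Q[:,0]>460]
    r=cv2.minAreaRect(Q[:,:2].astype(np.float32)); print(n,len(Q),[np.round(a,1) for a in r],np.round(Q.mean(0),1))
    if n=="div": print(np.round([np.r_[a,Q[abs(Q[:,0]-a)<4][:,1].mean()] for a in (375,395,415,435,455)],1).tolist())
    if n=="hook":
        for s in(1,-1):
            q=Q[(Q[:,1]-299)*s>0]; print(len(q),np.round(q.mean(0),1),np.round(q.min(0),1),np.round(q.max(0),1))
```

```text
board 12319 [array([412.6, 298.5]), array([102.2, 200.1]), np.float64(0.8)] [412.7 298.4  34.8]
div 768 [array([413.1, 298.1]), array([89.3,  9.3]), np.float64(0.8)] [411.  298.4  86.6]
[[375.0, 297.7], [395.0, 298.0], [415.0, 298.5], [435.0, 298.8], [455.0, 299.0]]
hook 329 [array([469.6, 300.8]), array([ 15.2, 173.9]), np.float64(0.7)] [466.1 304.1  73.1]
174 [464.7 377.2  73. ] [461.  368.1  64. ] [476.2 387.7  79.9]
155 [467.7 222.   73.2] [463.  213.7  64.1] [478.2 230.3  79.9]
lip 958 [array([413.2, 298.7]), array([104.2, 198.8]), np.float64(1.2)] [405.8 297.7  48.2]
```

To row units: 175 mm is 0.2917, 150 mm is 0.25, -0.003 rad is -0.0008.

Call:
{"op": "arm_command", "data": {"plan": [[[-0.0233,-0.0007,0.1,0,0,-0.0008,-1],[-0.0233,-0.0007,0.1833,0,0,-0.0008,-1],[-0.0233,-0.0007,0.25,0,0,-0.0008,-1],[-0.0233,-0.0007,0.2917,0,0,-0.0008,-1],[-0.0233,-0.0007,0.2917,0,0,-0.0008,-0.5],[-0.0233,-0.0007,0.2917,0,0,-0.0008,0.5],[-0.0233,-0.0007,0.2917,0,0,-0.0008,1],[-0.0233,-0.0007,0.2917,0,0,-0.0008,1],[-0.0233,-0.0007,0.2917,0,0,-0.0008,1],[-0.0233,-0.0007,0.2917,0,0,-0.0008,1],[-0.0233,-0.0007,0.2917,0,0,-0.0008,1]]], "squeeze": 50}}

```text
time_s: 2.25
ee_pos: [0.4137, 0.2977, 0.0457]
eef_rot: [3.141, 0.0, -3.128]
force: [-0.1, -0.3, -0.5]
grip_width: 0.0414
grip_force: 0.0
```

```bash
python3 -c "
from h import *
go(.50,.05,.30,np.pi-.025)"
```

```text
t 2.25 pos [0.4137 0.2977 0.0457] rot [ 3.1414e+00  4.0000e-04 -3.1284e+00] F [-0.1 -0.3 -0.5] M [0.03 0.01 0.03] w 0.0414  -> shift [ -83.1 -248.8 -254.3] turn [0.0002 0.0004 0.0381]
```

To row units: -120 mm is -0.2, -80 mm is -0.1333.

Call:
{"op": "arm_command", "data": {"plan": [[[0,0,0,0,0,0,1],[0,0,0,0,0,0,1],[0,0,0,0,0,0,1],[0,0,0,0,0,0,1],[0,0,0,0,0,0,1],[0,0,0,0,0,0,1],[0,0,-0.025,0,0,0,1],[0,0,-0.0667,0,0,0,1],[0,0,-0.1333,0,0,0,1],[0,0,-0.2,0,0,0,1],[0,0,-0.2,0,0,0,1]]]}}

```text
time_s: 3.35
ee_pos: [0.4152, 0.2987, 0.1702]
eef_rot: [3.138, 0.007, -3.128]
force: [0.2, -0.1, -3.0]
grip_width: 0.0099
grip_force: 50.0
```

Run:
```python
from h import *
go(.48,.05,.23,np.pi-.025)
im,P=cloud("wrist"); cv2.imwrite("pics/w2.png",im); np.save("w2.npy",P)
im,P=cloud("scene"); cv2.imwrite("pics/s2.png",im)
```

```text
t 3.35 pos [0.4152 0.2987 0.1702] rot [ 3.1377  0.0065 -3.1284] F [ 0.2 -0.1 -3. ] M [ 0.08 -0.   -0.  ] w 0.0099  -> shift [ -61.9 -249.3  -60.4] turn [0.0041 0.0064 0.0382]
```

View pics/w2.png

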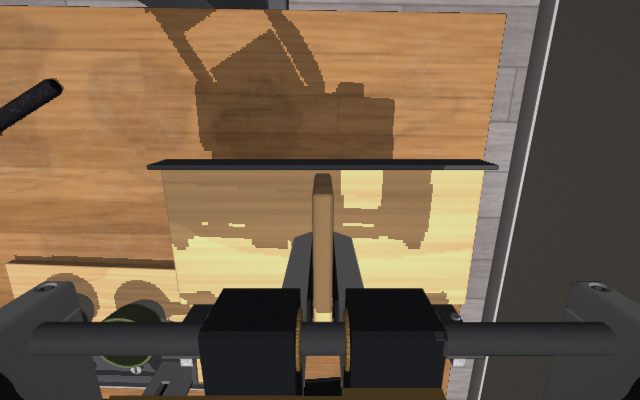

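The shelf is held level: the board fills rows 165–310, and the divider is between the pads at (323,250). Next I'll measure how the shelf sits in the hand, and the rack posts.

Run:
```python
from h import *
# shelf in hand
P=np.load("w2.npy")[165:310,150:490].reshape(-1,3)
Q=P[(abs(P[:,2]-.16)<.012)&(P[:,0]<.455)]; Q=Q[np.isfinite(Q).all(1)]
A=np.c_[Q[:,:2]-[.415,.2987],np.ones(len(Q))]; c,*_=np.linalg.lstsq(A,Q[:,2],rcond=None); print("board plane dz/dx,dz/dy,z at tcp",np.round(c,4),len(Q),"y range",np.round(np.percentile(Q[:,1],[.5,99.5]),4))
D=P[(P[:,2]>.205)&(P[:,2]<.222)&(P[:,0]<.44)]; print("div",len(D),np.round(np.polyfit(D[:,0]-.415,D[:,1],1),4),np.round(np.percentile(D[:,0],[1]),4),np.median(D[:,2]))
for n in("top","scene"):
    P=np.load(n+"0.npy").reshape(-1,3); P=P[np.isfinite(P).all(1)]
    S=P[(P[:,0]>.60)&(P[:,0]<.72)&(P[:,1]>-.09)&(P[:,1]<.16)]
    F=S[(S[:,2]>.06)&(S[:,2]<.205)&(S[:,0]<.66)]
    # robust front plane x=a+b*y+c*z
    m=np.ones(len(F),bool)
    for i in range(8):
        A=np.c_[np.ones(len(F)),F[:,1]-.037,F[:,2]-.15]; c,*_=np.linalg.lstsq(A[m],F[m,0],rcond=None); r=F[:,0]-A@c; m=abs(r)<max(.003,.015*.7**i)
    print(n,"front",m.sum(),len(F),np.round(c,4))
    G=F[m]
    for s in(1,-1):
        g=G[(G[:,1]-.037)*s>0]; print("  y edges",np.round(np.percentile(g[:,1],[1,50,99]),4),len(g))
    T=S[(S[:,2]>.208)&(S[:,2]<.222)]
    for s in(1,-1):
        g=T[(T[:,1]-.037)*s>.04]; print("  top",len(g),np.round(np.percentile(g[:,1],[2,98]),4),np.round(np.percentile(g[:,0],[2,98]),4))
    Dk=P[(abs(P[:,2]-.016)<.004)&(P[:,0]>.49)&(P[:,0]<.60)&(P[:,1]>-.1)&(P[:,1]<.17)]
    if n=="top": print("  deck",[np.round(a,4) for a in cv2.minAreaRect((Dk[:,:2]*1000).astype(np.float32))])
```

```text
board plane dz/dx,dz/dy,z at tcp [-0.0419  0.0022  0.1566] 33519 y range [0.2007 0.3973]
div 3400 [0.0115 0.299 ] [0.3698] 0.20844508395952172
top front 299 349 [6.457e-01 3.030e-02 2.000e-04]
  y edges [0.097  0.115  0.1326] 150
  y edges [-0.0625 -0.0458 -0.027 ] 149
  top 166 [0.0958 0.1328] [0.6468 0.682 ]
  top 161 [-0.0618 -0.0275] [0.6426 0.6777]
  deck [array([556.6959,  45.5808]), array([241.0316,  86.0741]), np.float64(89.8618)]
scene front 426 694 [0.6445 0.0305 0.0042]
  y edges [0.0952 0.1131 0.1349] 194
  y edges [-0.0664 -0.0486 -0.0264] 232
  top 69 [0.0944 0.1338] [0.6432 0.6805]
  top 84 [-0.0662 -0.0267] [0.6397 0.676 ]
```

Run:
```python
from h import *
go(.545,.038,.195,np.pi-.030)
```

```text
t 3.45 pos [0.4135 0.2976 0.1652] rot [ 3.1415e+00  2.0000e-04 -3.1284e+00] F [-0.9 -0.2 -4.5] M [ 0.03  0.05 -0.03] w 0.0102  -> shift [-128.1 -261.3  -29.8] turn [0.0001 0.0002 0.0432]
```

To row units: -261 mm is -0.435, -128 mm is -0.2133, 0.042 rad is 0.0105.

Call:
{"op": "arm_command", "data": {"plan": [[[-0.01,-0.02,-0.0167,0,0,0.0005,1],[-0.0333,-0.0667,-0.0333,0,0,0.0018,1],[-0.0633,-0.1283,-0.05,0,0,0.0033,1],[-0.095,-0.1933,-0.05,0,0,0.0048,1],[-0.1267,-0.2583,-0.05,0,0,0.0065,1],[-0.1583,-0.3233,-0.05,0,0,0.008,1],[-0.185,-0.3783,-0.05,0,0,0.0095,1],[-0.2033,-0.415,-0.05,0,0,0.0105,1],[-0.2117,-0.4317,-0.05,0,0,0.0108,1],[-0.2133,-0.435,-0.05,0,0,0.0108,1],[-0.2133,-0.435,-0.05,0,0,0.0108,1],[-0.2133,-0.435,-0.05,0,0,0.0108,1]]]}}

```text
time_s: 4.65
ee_pos: [0.5446, 0.0393, 0.1953]
eef_rot: [3.141, -0.0, 3.113]
force: [0.3, 0.0, -3.0]
grip_width: 0.0095
grip_force: 50.0
```

```bash
cat > m.py <<'E'
from h import *
go(.553,.038,.166,np.pi-.030)
o=ctrl.get_obs(); t=o["ee_pos"]
im,P=cloud("wrist"); cv2.imwrite("pics/w3.png",im); np.save("w3.npy",P)
it,T=cloud("top"); cv2.imwrite("pics/t3.png",it); np.save("t3.npy",T)
for n,P in(("wrist",P),("top",T)):
    P=P.reshape(-1,3);P=P[np.isfinite(P).all(1)]
    L=P-t
    Q=L[(abs(L[:,2]+.0107)<.009)&(L[:,0]<.045)&(L[:,0]>-.045)&(abs(L[:,1])<.11)]
    c,*_=np.linalg.lstsq(np.c_[Q[:,:2],np.ones(len(Q))],Q[:,2],rcond=None)
    D=L[(L[:,2]>.03)&(L[:,2]<.052)&(abs(L[:,1])<.015)&(L[:,0]<-.025)&(L[:,0]>-.06)]
    print(n,len(Q),"plane",np.round(c,4),"yr",np.round(np.percentile(Q[:,1],[.5,50,99.5]),4),"div",len(D),np.round(np.median(D,0),4),np.round(np.percentile(D[:,0],[1]),4))
E
python3 m.py
python3 - <<'E'
import cv2,numpy as np
a=cv2.imread("pics/t3.png")[130:245,250:370]; b=cv2.imread("pics/w3.png")
a=cv2.resize(a,None,fx=5,fy=5,interpolation=cv2.INTER_CUBIC); cv2.imwrite("pics/t3c.png",a)
E
```

```text
t 4.65 pos [0.5446 0.0393 0.1953] rot [ 3.1415e+00 -5.0000e-04  3.1130e+00] F [ 0.3  0.  -3. ] M [ 0.01 -0.   -0.02] w 0.0095  -> shift [-8.4 -1.  29.3] turn [ 0.0001 -0.0005  0.0014]
wrist 31390 plane [-0.001   0.0011 -0.0106] yr [-0.0974  0.01    0.0996] div 981 [-0.0364  0.002   0.0411] [-0.0449]
  return _methods._mean(a, axis=axis, dtype=dtype,
  ret = um.true_divide(
Traceback (most recent call last):
  File "m.py", line 12, in <module>
    print(n,len(Q),"plane",np.round(c,4),"yr",np.round(np.percentile(Q[:,1],[.5,50,99.5]),4),"div",len(D),np.round(np.median(D,0),4),np.round(np.percentile(D[:,0],[1]),4))
                                                                                                                                              ~~~~~~~~~~~~~^^^^^^^^^^^^
IndexError: index -1 is out of bounds for axis 0 with size 0
```

View pics/t3c.png

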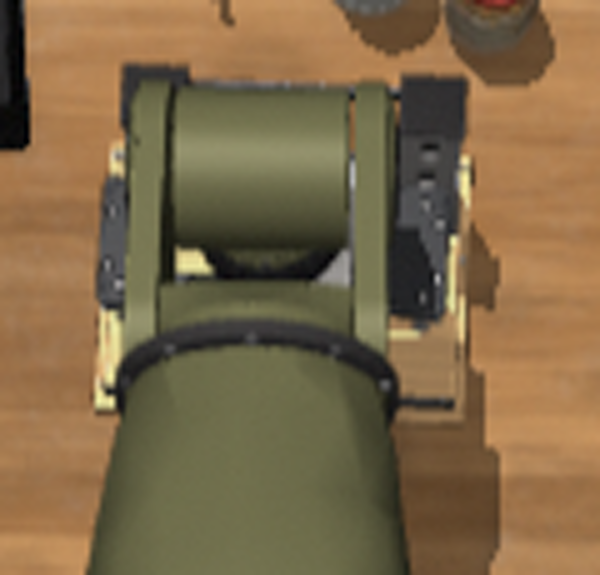

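View pics/w3.png

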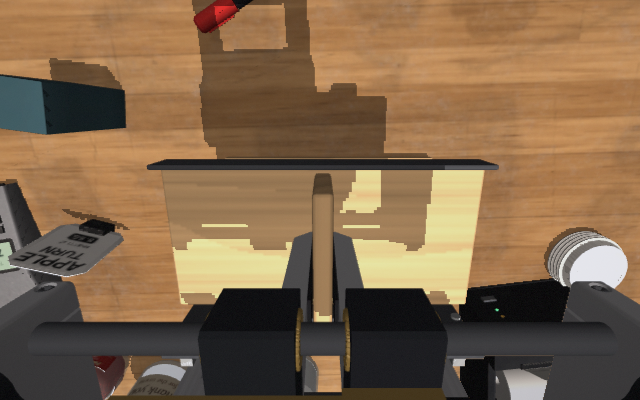

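Wrist view: the shelf is level, with the divider centred at (323,245). Top view: the arm hides the middle, but the shelf's right end (460,400) and left end (105,400) show, as does the right post (430,150). I'll use the top camera for both shelf ends to cancel its calibration bias.

Run:
```python
from h import *
t=np.array([.5446,.0393,.1953]); P=np.load("t3.npy").reshape(-1,3); P=P[np.isfinite(P).all(1)]
c,s=np.cos(-.0286),np.sin(-.0286)
L=P-t; L=np.c_[c*L[:,0]+s*L[:,1],-s*L[:,0]+c*L[:,1],L[:,2]]  # shelf axes, from TCP
for s_ in(1,-1):
    Q=L[(abs(L[:,2]+.0107)<.02)&(abs(L[:,0])<.06)&(L[:,1]*s_>.06)&(L[:,1]*s_<.12)]
    e=[]
    for x in np.arange(-.05,.045,.005):
        q=Q[abs(Q[:,0]-x)<.0025]
        if len(q): e.append((x,(q[:,1]*s_).max()*s_,np.median(q[:,2])))
    print(s_,len(Q),np.round(e,4).tolist())
    print("  front x",np.round(np.percentile(Q[:,0],[0,2,5]),4))
S=P[(P[:,0]>.60)&(P[:,0]<.72)&(P[:,1]>-.09)&(P[:,1]<-.01)&(P[:,2]>.208)&(P[:,2]<.222)];print(np.round(np.percentile(S[:,1],[2,98]),4),np.round(np.percentile(S[:,0],[2,98]),4))
```

```text
1 47 [[-0.05, 0.0996, 0.003], [-0.045, 0.0985, -0.0105], [-0.04, 0.0989, -0.0114], [-0.035, 0.0995, -0.0097], [-0.03, 0.0998, -0.0124], [-0.025, 0.0998, -0.0103], [-0.02, 0.1003, -0.0125], [-0.015, 0.1004, -0.0109], [-0.01, 0.098, -0.0112], [-0.005, 0.0978, -0.0118], [0.025, 0.0627, -0.0115], [0.03, 0.063, -0.0123], [0.035, 0.063, -0.01]]
  front x [-0.052  -0.0518 -0.0514]
-1 242 [[-0.05, -0.0987, -0.0018], [-0.045, -0.0982, -0.0107], [-0.04, -0.0981, -0.0102], [-0.035, -0.0979, -0.0098], [-0.03, -0.0979, -0.0107], [-0.025, -0.0975, -0.01], [-0.02, -0.0975, -0.0101], [-0.015, -0.0974, -0.0108], [-0.01, -0.0972, -0.0124], [-0.005, -0.0971, -0.0115], [-0.0, -0.0969, -0.0106], [0.005, -0.0968, -0.0116], [0.01, -0.0965, -0.0112], [0.015, -0.0994, -0.0135], [0.02, -0.0993, -0.0105], [0.025, -0.099, -0.0101], [0.03, -0.0992, -0.0128], [0.035, -0.0986, -0.0083], [0.04, -0.0987, -0.0093]]
  front x [-0.0518 -0.0517 -0.0512]
[-0.0619 -0.0275] [0.6423 0.6776]
```

To row units: -36 mm is -0.06, -1.2 mm is -0.002, 0.002 rad is 0.0005.

Call:
{"op": "arm_command", "data": {"plan": [[[-0.0067,-0.002,0.0167,0,0,0.0005,1],[-0.0133,-0.002,0.0367,0,0,0.0005,1],[-0.02,-0.002,0.05,0,0,0.0005,1],[-0.0333,-0.002,0.0525,0,0,0.0005,1],[-0.0433,-0.002,0.0525,0,0,0.0005,1],[-0.05,-0.002,0.0525,0,0,0.0005,1],[-0.0533,-0.002,0.0525,0,0,0.0005,1],[-0.0567,-0.002,0.0525,0,0,0.0005,1],[-0.06,-0.002,0.0525,0,0,0.0005,1],[-0.06,-0.002,0.0525,0,0,0.0005,1]]]}}

```text
time_s: 5.75
ee_pos: [0.5811, 0.0361, 0.1641]
eef_rot: [3.142, 0.0, 3.11]
force: [-0.2, -0.5, -4.0]
grip_width: 0.0096
grip_force: 50.0
```

```bash
python3 -c "
from h import *
go(.5926,.0366,.1637,np.pi-.0303)"
```

```text
t 5.75 pos [0.5811 0.0361 0.1641] rot [3.1416e+00 2.0000e-04 3.1098e+00] F [-0.2 -0.5 -4. ] M [ 0.05 -0.06 -0.01] w 0.0096  -> shift [-11.5   0.9   0.4] turn [ 0.      0.0002 -0.0015]
```

To row units: -10 mm is -0.0167, -8 mm is -0.0133, -0.001 rad is -0.0003.

Call:
{"op": "arm_command", "data": {"plan": [[[-0.0033,0.001,0,0,0,-0.0003,1],[-0.0067,0.001,0,0,0,-0.0003,1],[-0.01,0.001,0,0,0,-0.0003,1],[-0.0133,0.001,0,0,0,-0.0003,1],[-0.0167,0.001,0,0,0,-0.0003,1],[-0.0167,0.001,0,0,0,-0.0003,1]]]}}

```text
time_s: 6.35
ee_pos: [0.5912, 0.0364, 0.1639]
eef_rot: [3.142, -0.0, 3.111]
force: [0.7, -0.7, -3.1]
grip_width: 0.0098
grip_force: 50.0
```

To row units: -3 mm is -0.005, -2 mm is -0.0033.

Call:
{"op": "arm_command", "data": {"plan": [[[-0.0017,0,0,0,0,0,1],[-0.0033,0,0,0,0,0,1],[-0.005,0,0,0,0,0,1],[-0.005,0,0,0,0,0,1]]]}}

```text
time_s: 6.75
ee_pos: [0.592, 0.0363, 0.1641]
eef_rot: [-3.141, -0.005, 3.111]
force: [-21.0, -0.3, 6.9]
grip_width: 0.0097
grip_force: 50.0
```

Plate contact came at the expected depth, so both hooks are in. I'll ease off and lower onto the catches.

Call:
{"op": "arm_command", "data": {"plan": [[[0.0033,0,0,0,0,0,1],[0.0033,0,0.0017,0,0,0,1],[0.0033,0,0.0042,0,0,0,1],[0.0033,0,0.0067,0,0,0,1],[0.0033,0,0.0092,0,0,0,1],[0.0033,0,0.0117,0,0,0,1],[0.0033,0,0.0117,0,0,0,1]]]}}

```text
time_s: 7.45
ee_pos: [0.592, 0.0364, 0.1571]
eef_rot: [-3.142, -0.0, 3.111]
force: [-2.9, 0.2, 0.1]
grip_width: 0.01
grip_force: 50.0
```

To row units: -65 mm is -0.1083, -55 mm is -0.0917.

Call:
{"op": "arm_command", "data": {"plan": [[[0,0,0.0008,0,0,0,0.6],[0,0,0.0008,0,0,0,0.5],[0,0,0.0008,0,0,0,0.5],[0,0,0.0008,0,0,0,0.5],[0,0,-0.0333,0,0,0,0.5],[0,0,-0.0917,0,0,0,0.5],[0,0,-0.1083,0,0,0,1],[-0.0333,0,-0.1083,0,0,0,1],[-0.0667,0,-0.1083,0,0,0,1],[-0.0667,0,-0.1083,0,0,0,1],[-0.0667,0,-0.1083,0,0,0,1]]]}}

```text
time_s: 8.55
ee_pos: [0.6317, 0.0351, 0.2211]
eef_rot: [-3.142, -0.001, 3.111]
force: [0.1, 0.8, 0.4]
grip_width: 0.0003
grip_force: 0.0
```

Run:
```python
from h import *
go(.632,.0354,.198,np.pi-.0303)
im,P=cloud("wrist"); cv2.imwrite("pics/w4.png",im); P=P.reshape(-1,3);P=P[np.isfinite(P).all(1)]
im,_=cloud("scene"); cv2.imwrite("pics/s4.png",im[120:280,270:430].repeat(4,0).repeat(4,1)[:600])
t=np.array([.592,.0364,.157]);L=P-t
Q=L[(abs(L[:,2]+.0107)<.012)&(abs(L[:,0])<.045)&(abs(L[:,1])<.11)]
print(np.round(np.linalg.lstsq(np.c_[Q[:,:2],np.ones(len(Q))],Q[:,2],rcond=None)[0],4))
D=L[(L[:,2]>.03)&(L[:,2]<.052)&(abs(L[:,1])<.015)&(abs(L[:,0])<.06)]+t;print(np.round(np.median(D,0),4),np.round(np.percentile(D,[1,99],axis=0),4).tolist())
```

```text
t 8.55 pos [0.6317 0.0351 0.2211] rot [-3.1416e+00 -1.1000e-03  3.1107e+00] F [0.1 0.8 0.4] M [ 0.03  0.04 -0.03] w 0.0003  -> shift [-0.3  0.3 23.1] turn [-0.     -0.0011 -0.0006]
[ 0.0279 -0.0001 -0.0128]
[0.5836 0.0376 0.1958] [[0.546, 0.0322, 0.1931], [0.6309, 0.0433, 0.198]]
```

View pics/w4.png

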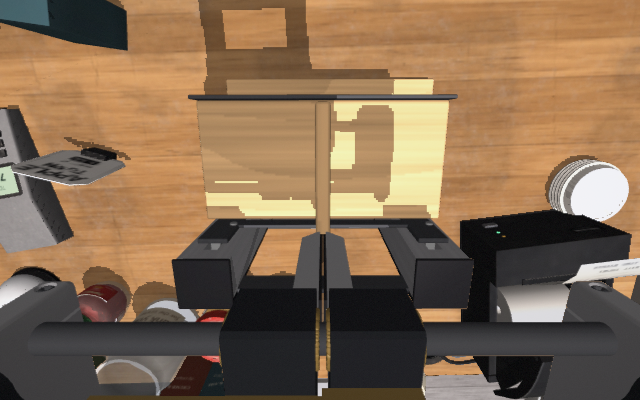

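The wrist view shows the shelf hanging between the posts (205,280) and (440,280), with the closed fingers over the divider's back end at (323,235). Now I'll press in small steps.

To row units: 24 mm is 0.04, 23 mm is 0.0383.

Call:
{"op": "arm_command", "data": {"plan": [[[0.0033,0.0005,0.0167,0,0,0,1],[0.0033,0.0005,0.03,0,0,0,1],[0.0033,0.0005,0.035,0,0,0,1],[0.0033,0.0005,0.0367,0,0,0,1],[0.0033,0.0005,0.0383,0,0,0,1],[0.0033,0.0005,0.04,0,0,0,1],[0.0033,0.0005,0.04,0,0,0,1]]], "squeeze": 50}}

```text
time_s: 9.35
ee_pos: [0.63, 0.0355, 0.198]
eef_rot: [3.142, 0.0, 3.111]
force: [-0.2, -0.5, 0.3]
grip_width: 0.0005
grip_force: 0.0
```

To row units: 3 mm is 0.005, 2 mm is 0.0033.

Call:
{"op": "arm_command", "data": {"plan": [[[0,0,0.0017,0,0,0,1],[0,0,0.0033,0,0,0,1],[0,0,0.005,0,0,0,1],[0,0,0.005,0,0,0,1]]]}}

```text
time_s: 9.75
ee_pos: [0.6302, 0.0355, 0.1961]
eef_rot: [3.142, 0.001, 3.111]
force: [-2.7, -0.4, 8.4]
grip_width: 0.0004
grip_force: 3.7
```

To row units: 2 mm is 0.0033, 1.4 mm is 0.0023.

Call:
{"op": "arm_command", "data": {"plan": [[[0,0,0.0012,0,0,0,1],[0,0,0.0023,0,0,0,1],[0,0,0.0033,0,0,0,1],[0,0,0.0033,0,0,0,1]]]}}

```text
time_s: 10.15
ee_pos: [0.6303, 0.0355, 0.1943]
eef_rot: [3.142, 0.002, 3.111]
force: [-2.2, -0.4, 9.2]
grip_width: 0.0002
grip_force: 4.2
```

To row units: 2 mm is 0.0033, 1.4 mm is 0.0023.

Call:
{"op": "arm_command", "data": {"plan": [[[0,0,0.0012,0,0,0,1],[0,0,0.0023,0,0,0,1],[0,0,0.0033,0,0,0,1],[0,0,0.0033,0,0,0,1]]]}}

```text
time_s: 10.55
ee_pos: [0.6304, 0.0355, 0.1921]
eef_rot: [3.142, 0.002, 3.111]
force: [-2.3, 0.9, 6.3]
grip_width: 0.0005
grip_force: 3.4
```

To row units: 2 mm is 0.0033, 1.4 mm is 0.0023.

Call:
{"op": "arm_command", "data": {"plan": [[[0,0,0.0012,0,0,0,1],[0,0,0.0023,0,0,0,1],[0,0,0.0033,0,0,0,1],[0,0,0.0033,0,0,0,1]]]}}

```text
time_s: 10.95
ee_pos: [0.6304, 0.0355, 0.1897]
eef_rot: [3.142, 0.002, 3.111]
force: [0.5, -0.4, 5.0]
grip_width: 0.0001
grip_force: 2.6
```

To row units: 2 mm is 0.0033, 1.4 mm is 0.0023.

Call:
{"op": "arm_command", "data": {"plan": [[[0,0,0.0012,0,0,0,1],[0,0,0.0023,0,0,0,1],[0,0,0.0033,0,0,0,1],[0,0,0.0033,0,0,0,1]]]}}

```text
time_s: 11.35
ee_pos: [0.6303, 0.0355, 0.1871]
eef_rot: [3.142, 0.001, 3.111]
force: [3.2, 0.4, 3.6]
grip_width: 0.0005
grip_force: 2.1
```

To row units: 2 mm is 0.0033, 1.4 mm is 0.0023.

Call:
{"op": "arm_command", "data": {"plan": [[[0,0,0.0012,0,0,0,1],[0,0,0.0023,0,0,0,1],[0,0,0.0033,0,0,0,1],[0,0,0.0033,0,0,0,1]]]}}

```text
time_s: 11.75
ee_pos: [0.6304, 0.0355, 0.1867]
eef_rot: [3.142, 0.002, 3.111]
force: [0.5, 0.7, 15.0]
grip_width: 0.0004
grip_force: 7.6
```

To row units: 1.4 mm is 0.0023, 0.7 mm is 0.0012.

Call:
{"op": "arm_command", "data": {"plan": [[[0,0,0.0012,0,0,0,1],[0,0,0.0023,0,0,0,1],[0,0,0.0023,0,0,0,1]]]}}

```text
time_s: 12.05
ee_pos: [0.6306, 0.0355, 0.1864]
eef_rot: [3.142, 0.004, 3.111]
force: [-3.3, 0.1, 23.6]
grip_width: 0.0007
grip_force: 11.9
```

To row units: 120 mm is 0.2, -90 mm is -0.15.

Call:
{"op": "arm_command", "data": {"plan": [[[0,0,-0.0083,0,0,0,1],[0,0,-0.05,0,0,0,1],[0,0,-0.1333,0,0,0,0.5],[0.0667,0,-0.15,0,0,0,-1],[0.15,0,-0.15,0,0,0,-1],[0.2,0,-0.15,0,0,0,-1],[0.2,0,-0.15,0,0,0,-1],[0.2,0,-0.15,0,0,0,-1]]]}}

```text
time_s: 12.85
ee_pos: [0.5099, 0.0392, 0.2736]
eef_rot: [-3.142, -0.0, 3.111]
force: [-0.9, 0.1, 0.1]
grip_width: 0.0452
grip_force: 0.0
```

Run:
```python
from h import *
for n in("wrist","top"):
    im,P=cloud(n); cv2.imwrite(f"pics/{n}5.png",im); P=P.reshape(-1,3);P=P[np.isfinite(P).all(1)]
    c=np.array([.592,.0366,.135]);L=P-c
    Q=L[(abs(L[:,2])<.02)&(abs(L[:,0])<.045)&(abs(L[:,1])<.095)&(abs(L[:,1])>.01)]
    a=np.linalg.lstsq(np.c_[Q[:,:2],np.ones(len(Q))],Q[:,2],rcond=None)[0]
    m=abs(Q[:,2]-np.c_[Q[:,:2],np.ones(len(Q))]@a)<.005;Q=Q[m]
    a=np.linalg.lstsq(np.c_[Q[:,:2],np.ones(len(Q))],Q[:,2],rcond=None)[0]
    print(n,len(Q),np.round(a,4))
    # blue carton
    B=P[(P[:,2]>.1)&(P[:,2]<.12)&(P[:,0]<.52)&(P[:,0]>.38)&(P[:,1]<-.15)&(P[:,1]>-.29)]*1000
    if len(B)>50: print("blue",len(B),[np.round(x,1) for x in cv2.minAreaRect(B[:,:2].astype(np.float32))],np.median(B[:,2]))
go(.45,-.213,.22,np.pi-.17)
```

```text
wrist 6873 [ 0.0219  0.     -0.002 ]
blue 2511 [array([ 450.7, -213.3]), array([64.7, 42.4]), np.float64(80.6)] 109.06406005740243
top 51 [-0.0072 -0.0095 -0.0012]
blue 303 [array([ 449.9, -213.7]), array([62.5, 42.6]), np.float64(81.4)] 109.76701446499204
t 12.95 pos [0.5106 0.0391 0.2731] rot [-3.1415e+00 -1.0000e-03  3.1108e+00] F [ 0.1 -0.3 -1.1] M [-0.03  0.   -0.01] w 0.0529  -> shift [  52.7 -253.9   53.2] turn [-1.000e-04 -1.000e-03  1.392e-01]
```

The shelf is home. Its roll is 0, its pitch of 1.3° is within play, and it came to a hard stop at home height. Next is the carton.

To row units: -254 mm is -0.4233, 52.7 mm is 0.0878, 0.135 rad is 0.0338.

Call:
{"op": "arm_command", "data": {"plan": [[[0.0167,-0.0667,0.0167,0,0,0.005,-1],[0.0333,-0.1417,0.0333,0,0,0.0125,-1],[0.0533,-0.2167,0.05,0,0,0.02,-1],[0.07,-0.2917,0.0667,0,0,0.025,-1],[0.0833,-0.3667,0.0833,0,0,0.0338,-1],[0.0878,-0.4233,0.1333,0,0,0.0338,-1],[0.0878,-0.4233,0.1717,0,0,0.0338,-1],[0.0878,-0.4233,0.1717,0,0,0.0338,-1]]]}}

```text
time_s: 13.75
ee_pos: [0.4485, -0.2135, 0.1672]
eef_rot: [3.139, -0.006, 2.974]
force: [-0.2, 1.1, 0.3]
grip_width: 0.0941
grip_force: 0.0
```

Run:
```python
from h import *
go(.4503,-.2135,.060,np.pi-.162)
im,P=cloud("wrist"); cv2.imwrite("pics/w6.png",im);P=P.reshape(-1,3);P=P[np.isfinite(P).all(1)]
B=P[(P[:,2]>.1)&(P[:,2]<.12)&(P[:,0]<.50)&(P[:,0]>.40)&(P[:,1]<-.17)&(P[:,1]>-.26)]*1000
print("blue",len(B),[np.round(x,1) for x in cv2.minAreaRect(B[:,:2].astype(np.float32))],np.median(B[:,2]))
```

```text
t 13.75 pos [ 0.4485 -0.2135  0.1672] rot [ 3.1393 -0.006   2.9739] F [-0.2  1.1  0.3] M [ 0.1  -0.01  0.  ] w 0.0941  -> shift [ -2.4   0.  107.2] turn [ 0.0023 -0.006  -0.0057]
blue 4115 [array([ 451.2, -213.3]), array([62. , 42.9]), np.float64(80.5)] 111.76382247085354
```

View pics/w6.png

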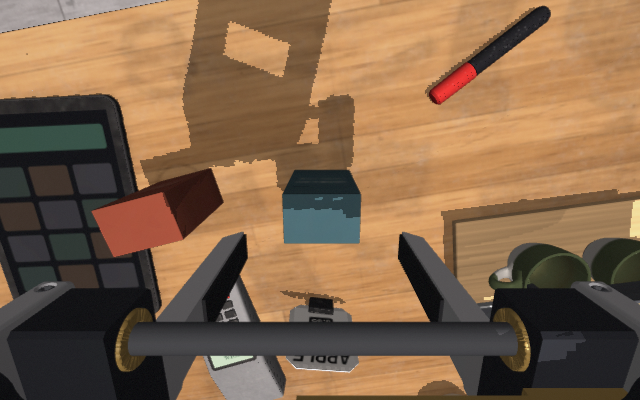

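The carton is square to the open fingers at (322,215), with the red carton clear to the left. I'll grasp it.

To row units: 110 mm is 0.1833, 105 mm is 0.175.

Call:
{"op": "arm_command", "data": {"plan": [[[0,0,0.0667,0,0,0,-1],[0,0,0.1333,0,0,0,-1],[0,0,0.175,0,0,0,-1],[0,0,0.1833,0,0,0,-1],[0,0,0.1833,0,0,0,0],[0,0,0.1833,0,0,0,1],[0,0,0.1833,0,0,0,1],[0,0,0.1833,0,0,0,1],[0,0,0.1833,0,0,0,1],[0,0,0.1833,0,0,0,1],[0,0,0.1833,0,0,0,1]]], "squeeze": 18}}

```text
time_s: 14.9
ee_pos: [0.45, -0.2134, 0.0614]
eef_rot: [-3.141, 0.001, 2.976]
force: [-0.9, -0.4, 7.2]
grip_width: 0.062
grip_force: 18.0
```

Call:
{"op": "arm_command", "data": {"plan": [[[0,0,-0.0167,0,0,0,1],[0,0,-0.0667,0,0,0,1],[0,0,-0.1417,0,0,0,1],[0,0,-0.2167,0,0,0,1],[0,0,-0.275,0,0,0,1],[0,0,-0.3,0,0,0,1],[0,0,-0.3,0,0,0,1],[0,0,-0.3,0,0,0,1]]]}}

```text
time_s: 15.7
ee_pos: [0.4492, -0.2129, 0.24]
eef_rot: [3.141, -0.001, 2.976]
force: [-0.7, 0.2, -1.7]
grip_width: 0.0621
grip_force: 18.0
```

Run:
```python
from h import *
go(.598,-.0157,.24,np.pi-.0303)
```

```text
t 15.7 pos [ 0.4492 -0.2129  0.24  ] rot [ 3.1413e+00 -8.0000e-04  2.9758e+00] F [-0.7  0.2 -1.7] M [ 0.01 -0.01  0.01] w 0.0621  -> shift [-1.142e+02  2.190e+02 -1.000e-01] turn [ 0.0003 -0.0008 -0.1355]
```

To row units: 219 mm is 0.365, 216 mm is 0.36, -0.136 rad is -0.034.

Call:
{"op": "arm_command", "data": {"plan": [[[-0.01,0.0183,-0.0033,0,0,-0.0018,1],[-0.0333,0.0633,-0.0083,0,0,-0.006,1],[-0.065,0.125,-0.0083,0,0,-0.0115,1],[-0.0967,0.1867,-0.0083,0,0,-0.0175,1],[-0.1283,0.2483,-0.0083,0,0,-0.023,1],[-0.1567,0.3017,-0.0083,0,0,-0.028,1],[-0.1783,0.3417,-0.0067,0,0,-0.0318,1],[-0.1883,0.36,-0.0033,0,0,-0.0335,1],[-0.19,0.365,0,0,0,-0.034,1],[-0.19,0.365,0,0,0,-0.034,1],[-0.19,0.365,0,0,0,-0.034,1]]]}}

```text
time_s: 16.8
ee_pos: [0.5977, -0.0168, 0.2405]
eef_rot: [-3.141, -0.0, 3.111]
force: [0.4, -0.7, -1.7]
grip_width: 0.062
grip_force: 18.0
```

Run:
```python
from h import *
go(.598,-.0157,.196,np.pi-.0303)
im,P=cloud("wrist"); cv2.imwrite("pics/w7.png",im)
P=P.reshape(-1,3);P=P[np.isfinite(P).all(1)]
L=P-[.592,.0366,.135]
Q=L[(abs(L[:,2])<.012)&(L[:,0]<.03)&(L[:,0]>-.045)&(L[:,1]>.02)&(L[:,1]<.095)]
print(len(Q),np.round(np.linalg.lstsq(np.c_[Q[:,:2],np.ones(len(Q))],Q[:,2],rcond=None)[0],4))
```

```text
t 16.8 pos [ 0.5977 -0.0168  0.2405] rot [-3.1415e+00 -3.0000e-04  3.1107e+00] F [ 0.4 -0.7 -1.7] M [ 0.   -0.02  0.02] w 0.062  -> shift [-0.3  1.1 44.5] turn [-0.0001 -0.0003 -0.0006]
6331 [ 0.022   0.0003 -0.0014]
```

View pics/w7.png

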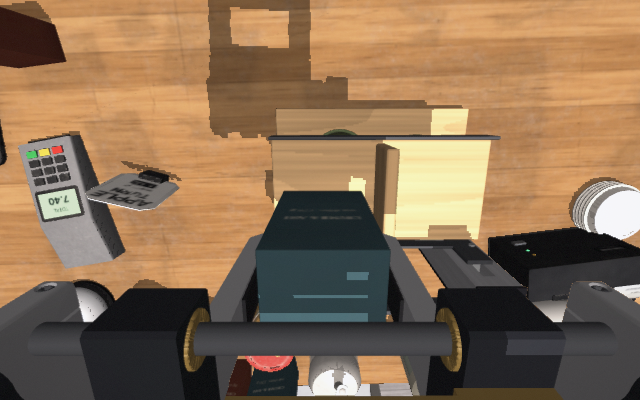

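The carton hangs over the shelf's right half, at (320,255), clear of the divider at (385,190). I'll lower it, tilted to match the shelf.

To row units: 44 mm is 0.0733, 43 mm is 0.0717, -0.022 rad is -0.0055.

Call:
{"op": "arm_command", "data": {"plan": [[[0,0,0.0167,0,-0.0055,0,1],[0,0,0.0417,0,-0.0055,0,1],[0,0,0.06,0,-0.0055,0,1],[0,0,0.0683,0,-0.0055,0,1],[0,0,0.0717,0,-0.0055,0,1],[0,0,0.0733,0,-0.0055,0,1],[0,0,0.0733,0,-0.0055,0,1]]]}}

```text
time_s: 17.55
ee_pos: [0.5983, -0.016, 0.1969]
eef_rot: [-3.141, 0.023, 3.112]
force: [-0.6, -0.5, -1.6]
grip_width: 0.0619
grip_force: 18.0
```

To row units: 2 mm is 0.0033, 1.4 mm is 0.0023.

Call:
{"op": "arm_command", "data": {"plan": [[[0,0,0.0012,0,0,0,1],[0,0,0.0023,0,0,0,1],[0,0,0.0033,0,0,0,1],[0,0,0.0033,0,0,0,1]]]}}

```text
time_s: 17.95
ee_pos: [0.5983, -0.0159, 0.1952]
eef_rot: [-3.142, 0.023, 3.112]
force: [-2.8, 0.3, 3.8]
grip_width: 0.0617
grip_force: 18.0
```

To row units: 130 mm is 0.2167, -100 mm is -0.1667.

Call:
{"op": "arm_command", "data": {"plan": [[[0,0,-0.0008,0,0,0,-0.4],[0,0,-0.0008,0,0,0,-0.6],[0,0,-0.0008,0,0,0,-0.6],[0,0,-0.0008,0,0,0,-0.6],[0,0,-0.025,0,0,0,-0.6],[0,0,-0.075,0,0,0,-0.6],[0,0,-0.15,0,0,0,-0.6],[0.0833,0,-0.1667,0,0,0,-0.6],[0.1667,0,-0.1667,0,0,0,-0.6],[0.2167,0,-0.1667,0,0,0,-0.6],[0.2167,0,-0.1667,0,0,0,-0.6],[0.2167,0,-0.1667,0,0,0,-0.6]]]}}

```text
time_s: 19.15
ee_pos: [0.4663, -0.012, 0.2931]
eef_rot: [-3.141, 0.024, 3.112]
force: [0.2, -0.4, 0.1]
grip_width: 0.0752
grip_force: 0.0
```

Run:
```python
from h import *
go(.5,0,.3,np.pi)
im,P=cloud("wrist"); b,_=cloud("scene")
cv2.imwrite("pics/w8.png",np.hstack([cv2.resize(im,(400,250)),cv2.resize(b[130:330,250:470],(400,250))]).repeat(2,0).repeat(2,1)[:, :][::2,::2] if 0 else np.vstack([im[60:360,:],cv2.resize(b[140:320,200:490],(640,300))]))
P=P.reshape(-1,3);P=P[np.isfinite(P).all(1)]
L=P-[.592,.0366,.135]
Q=L[(abs(L[:,2])<.012)&(L[:,0]<.03)&(L[:,0]>-.045)&(L[:,1]>.02)&(L[:,1]<.095)]
print(len(Q),np.round(np.linalg.lstsq(np.c_[Q[:,:2],np.ones(len(Q))],Q[:,2],rcond=None)[0],4))
C=P[(P[:,2]>.236)&(P[:,2]<.256)&(abs(P[:,0]-.6)<.05)&(abs(P[:,1]+.016)<.06)]*1000
print(len(C),[np.round(x,1) for x in cv2.minAreaRect(C[:,:2].astype(np.float32))],np.median(C[:,2]))
```

```text
t 19.15 pos [ 0.4663 -0.012   0.2931] rot [-3.1414  0.0242  3.1117] F [ 0.2 -0.4  0.1] M [ 0.01 -0.01  0.07] w 0.0752  -> shift [-33.5  13.   -6.1] turn [-0.0005  0.0242 -0.0299]
1070 [ 0.0222  0.0002 -0.0022]
1223 [array([608.2, -15.5]), array([61.9, 21.8]), np.float64(88.2)] 243.02607367717115
```

View pics/w8.png

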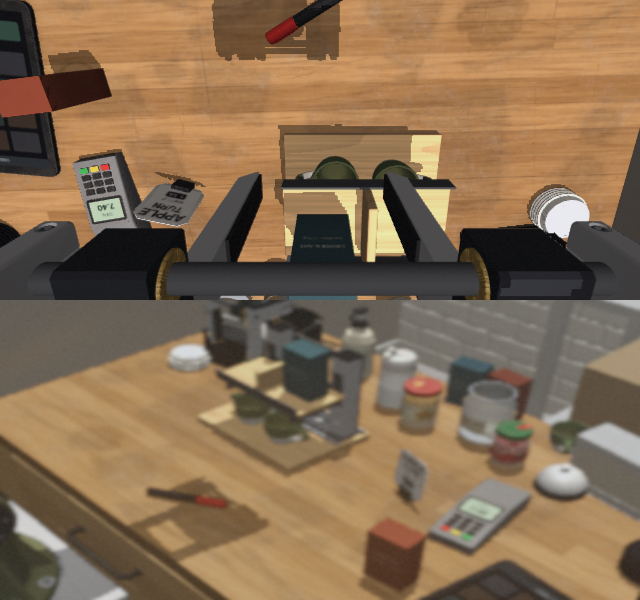

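The carton stands upright on the locked shelf (scene crop, (305,370)). The cups sit under it at (250,405) and (288,425), and the red carton, price card and terminal haven't moved.

```bash
python3 -c "
from station import ctrl
print(ctrl.hand_in())"
```

```text
the job is handed in; nothing more can be done
None
```

The job is handed in after about 19 of the 70 s: the shelf is home and level in the rack, the blue carton stands upright on it right of the divider, and nothing else was moved. One doubt is that I read only about 9 N while pressing past the catches, not the 15–25 N expected, but the shelf stopped hard at home height.

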